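# Clip the magnifier onto the leaning stand arm

### The job

Take the clip-on magnifier off its wooden parking rest by squeezing its sprung handles, and clip it onto the top end of the leaning arm of the stand: pushed down gently until the end of the arm is fully home in the clip, in line with the arm and in the middle of its width, with the lens out on the side towards which the arm leans (the red stone's side). Let go so that the clip holds itself, and leave the arm's lean, the red stone and the other stones as they are.

Things in the scene. Friction and masses are not known exactly. Their poses are not given: they have to be found in the camera images.
- magnifier: Magnifier with blue sprung clip and round lens, 55-80 g. Origin on the clip's hinge pin; z from jaws to handles (up while parked), x the hinge axis, lens on the -x side. Jaws (20 mm wide along x) reach 36 mm below the pin, their lowest 16 mm black pads, 6 mm apart when clipped. Squeezed fully, jaw tips are 21 mm apart, evenly spread; this body carries the -y handle and then rolls 0.22 rad about x.
- clip_seat (a point): Bottom of the clip's throat on the magnifier: underside of the 8 mm hinge pin, 4 mm below its axis. A plate fully home touches it. Fingers that draw back while they open can pull the clip some mm off again before the jaws grip: keep it pressed home while easing the handles open.
- clip_grip (a point): Between the clip's two handles, 28 mm above the hinge pin: a good place to squeeze along y. Handles (20 mm wide along x, 3.5 thick) reach to 45 mm above the pin in a V, 21 mm over their outer faces near the pin, 40 mm at the top. Squeezing takes 6 to 11 N (spring); at the stop they are parallel, about 20 mm over the outer faces.
- lens_center (a point): Centre of the lens (50 mm over its black rim, 6 thick, square to the magnifier's z), 46 mm from the hinge pin on the magnifier's -x side, level with the pin.
- clip_jaw (a joint): Opening of the sprung jaw, rad: 0 clipped on a 6 mm plate (as on the rest and the arm), -0.12 shut on nothing, 0.44 fully open with the handles squeezed to the stop.
- rest: Parking rest, fixed: dark wood block 75 x 55 x 16 mm, with an upright steel strip in its middle, 24 wide along x, 6 thick along y, its top 66 mm above the table. Origin under the block's centre on the table. The magnifier starts clipped on the strip, fully home or up to 4 mm short of it, its lens towards the robot (-x of the rest).
- stand: Stand, fixed: round dark steel foot, 96 mm across and 16 high, with a fork 48 mm high and 21 thick along y with a black thumb knob on its +y side. Origin under the foot's centre on the table; its -x side looks roughly to the robot.
- stand_arm: Flat aluminium arm of the stand, 24 wide along its x, 6 thick along its y. Origin on its stiff friction hinge, 35 mm above the table; z runs along the arm to its free end 110 mm away. It leans 0.3 to 0.6 rad from the vertical towards the stand's -x side and stays where it is; 2 N m would shift it.
- stand_top (a point): Middle of the arm's free end face, 110 mm from its hinge; axes as stand_arm's: z points out along the arm.
- red_stone: Small red polished stone, 40 x 40 x 22 mm, loose on the table in front of the stand, under the place for the lens. Origin at its underside.
- palm_stone_0: Pink polished stone, 56 x 62 x 30 mm, loose bystander on the table.
- palm_stone_1: Brown polished stone, 50 x 56 x 28 mm, loose bystander on the table.
- palm_stone_2: Pale blue polished stone, 47 x 61 x 30 mm, loose bystander on the table.
There are look-alikes about, which are no part of the job. Of the things that look like the stand, the largest one is meant.

How it is judged:
By the outcome, as a careful person would: the job done as asked, in the order asked, and still so for the second after the job is handed in, with the robot touching nothing.
It also fails if it takes over 48 s, if anything falls off the work surface, if the arm or the gripper's body presses on something with over 40 N, if the wrist force passes 120 N, or if a joint passes its speed limit or range.

### The arm

A 6-joint arm with a two-finger parallel gripper is mounted at the origin on a cart in front of the work surface, level with it; the furniture and walls round the work are solid. World frame = base frame: x ahead of the robot, y to its left, z up, the work surface at z = 0. Lengths are in m, angles in rad, forces in N, time in s.
With the tool pointing down it reaches from about 0.425 to 0.925 m from the base axis. Payload 12.5 kg.
Tool frame: the origin (TCP) lies at the very end of the fingers, on their centre line; the grasp point (between the pads) lies 19 mm behind it; z points along the fingers, y is the line along which they close (so a half turn about z gives the same grasp; the last joint's range is limited). The gripper opens to 85 mm and grips with 20 to 120 N. Pads are 22 mm wide; open, the fingers measure 114 mm over their backs; the gripper's body (76 mm by 85 mm) begins 54 mm behind the grasp point. The pads swing forward as they close: fully open they stand 13 mm farther back than shut.
Start: joints at [1.21, 0.491, 1.559, -0, 1.092, -0.106], TCP at [0.158, 0.605, 0.231] pointing down, gripper open.
Joint ranges: [-3.1, 3.1], [-0.84, 2.19], [0.05, 2.79], [-1.13, 4.28], [0.06, 2.93], [-2.69, 2.69]. Speed limits (rad/s): [2.22, 2.22, 2.79, 3.14, 3.14, 3.14].

### API

Orientations are given as [roll, pitch, yaw] about the fixed x, y, z axes, in that order (R = Rz(yaw) Ry(pitch) Rx(roll)).
In Python, from workcell import * gives the robot as it stands.
- The arm moves only by the tool apply_moves, never from a script. Its argument "commands" is one flat list of numbers, 4 for each row, row after row: the shift along the tool's x, y, z in m, then the turn about the tool's z in rad. A call has 1 to 20 rows; each row shifts and turns the commanded pose from where the row before left it, along the tool's axes as they then stand; what a row does not reach is not made up. A row lasts 1/12 s, in which the tool goes at most 41.7 mm and 7.16 degrees, less where a joint would pass 70% of its speed; a pose out of reach is approached as far as the arm can. A call with a gripper value outside its range is refused whole. "grip" is the gripper command: -1 is shut, 1 is fully open, values between are in proportion, set as the call begins (left out, the last holds). The fingers move at their own pace and stop on an object; the grip force is fixed at half the most. Time passes only in rows, so rows that do not move let the fingers close. It gives the time, the measured TCP pose, the force, the opening and the grip force at its end, in the units of the state.
- get_state(): the state, without advancing time (a new reading comes with each control period).
- read_camera(name): name is "side" or "top"; returns the picture (384x512x3 uint8, red, green, blue); there is no depth.
- camera_model(name): a dict with "fx", "fy", "cx", "cy" (pixels), "k1" (the pictures are not rectified: a ray, as slopes to the right and down, at radius r is drawn at 1 + k1 r^2 times it, then the intrinsics apply), "view" (4x4, takes a point from world to camera coordinates). Camera axes: x right, y down, z forward; pixel columns grow to the right and rows downward; lengths in m; the calibration is good to about 2 mm. A picture is of the moment at which its call begins. camera_model takes no time and is no camera call.
- close_job(): hands the job in; it is judged then, once.
The state is a dict: "time": time; "qpos": joint angles; "qvel": joint speeds; "joint_torque": joint torques, N m; "eef_pos": TCP position; "tool_rot": TCP orientation; "force": force on the tool from outside, world axes, zero at the start; "moment": the same for the moment, N m; "opening": opening from 0.0 (shut) to 1.0 (fully open); "grip_force": force on a finger pad.
Only numpy, scipy, OpenCV 4.12 (cv2) and the standard library are available. Lean on these libraries where they do the work, as an engineer would, in place of code of your own. Each camera call takes 0.05 s, during which the arm holds its last target. There are 200 camera calls.

## Working session

There is one attempt and no reset: what is moved stays moved. The work goes in short steps, Python scripts to look and compute and a tool call to move; the robot and the scene stay as the last step left them, time stands still between calls to the robot, and variables do not carry over. Pictures are saved under pics/ and viewed, at most 10 in all, crops included, and the job is handed in when it is done.

Besides the shell and the picture viewer there is one more tool, called after ">>>" in YAML: its name, and indented under it one key for each argument. apply_moves: Moves the arm, as the interface text tells. Its arguments: {"type":"object","properties":{"commands":{"type":"array","items":{"type":"number"}},"grip":{"type":"number"}},"required":["commands"]}

```bash
mkdir -p pics; cat > h.py <<'E'
from workcell import *
import numpy as np, cv2
def ray(cam,u,v):
    m=camera_model(cam); x=(u-m["cx"])/m["fx"]; y=(v-m["cy"])/m["fy"]
    a,b=x,y
    for _ in range(20):
        s=1+m["k1"]*(a*a+b*b); a,b=x/s,y/s
    V=np.array(m["view"]); R,t=V[:3,:3],V[:3,3]
    d=R.T@np.array([a,b,1.]); return -R.T@t, d/np.linalg.norm(d)
def plane(cam,u,v,z):
    o,d=ray(cam,u,v); return o+d*(z-o[2])/d[2]
def tri(p,q):
    o1,d1=ray("top",*p); o2,d2=ray("side",*q)
    A=np.stack([d1,-d2],1); s=np.linalg.lstsq(A,o2-o1,rcond=None)[0]
    a=o1+s[0]*d1; b=o2+s[1]*d2; return (a+b)/2, np.linalg.norm(a-b)
def proj(cam,p):
    m=camera_model(cam); V=np.array(m["view"]); c=V[:3,:3]@np.array(p)+V[:3,3]
    a,b=c[0]/c[2],c[1]/c[2]; s=1+m["k1"]*(a*a+b*b)
    return np.array([m["fx"]*a*s+m["cx"],m["fy"]*b*s+m["cy"]])
def snap(cam,name,crop=None,k=1):
    im=read_camera(cam)[:,:,::-1]; cv2.imwrite(f"pics/{name}_raw.png",im)
    if crop: x0,y0,x1,y1=crop; im=im[y0:y1,x0:x1]
    if k!=1: im=cv2.resize(im,None,fx=k,fy=k,interpolation=cv2.INTER_CUBIC)
    cv2.imwrite(f"pics/{name}.png",im)
E
python3 - <<'E'
from h import *
snap("top","top0",k=1.5); snap("side","side0",k=1.5)
for c in("top","side"):
    m=camera_model(c); V=np.array(m["view"]); print(c,m["fx"],m["k1"],-V[:3,:3].T@V[:3,3],V[2,:3])
print(get_state())
E
```

```text
top 460.48819303228 -0.1192675824701753 [0.45328457 0.03262434 1.30917415] [ 0.0369686  -0.00864981 -0.99927899]
side 373.7604750126828 0.010408588333165183 [ 0.42966411 -0.80127143  0.53103844] [ 0.10403898  0.89193798 -0.4400256 ]
{'time': 0.1, 'qpos': array([ 1.21039698e+00,  4.91491613e-01,  1.55942777e+00,  2.31614092e-05,
        1.09171483e+00, -1.05599004e-01]), 'qvel': array([-0.00090651, -0.00196289, -0.00142934,  0.00075579, -0.00258306,
       -0.00094639]), 'joint_torque': array([ 2.47593147e-03, -6.19451523e+01, -2.62032759e+01, -8.35128890e-05,
        2.85727358e-03, -1.51798531e-05]), 'eef_pos': array([0.15742669, 0.60462062, 0.23077742]), 'tool_rot': array([-3.14055905e+00, -1.30212295e-04,  2.88678155e+00]), 'force': array([-0.8688819 ,  0.1159993 ,  0.78513939]), 'moment': array([ 0.00052836, -0.0303065 ,  0.03045528]), 'grip_force': 0.0, 'opening': 0.9978171223157624}
```

View pics/top0.png

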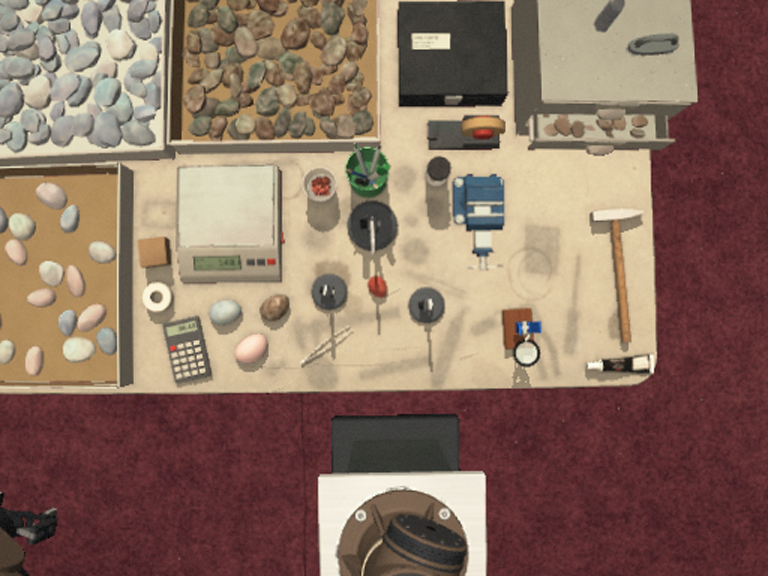

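View pics/side0.png

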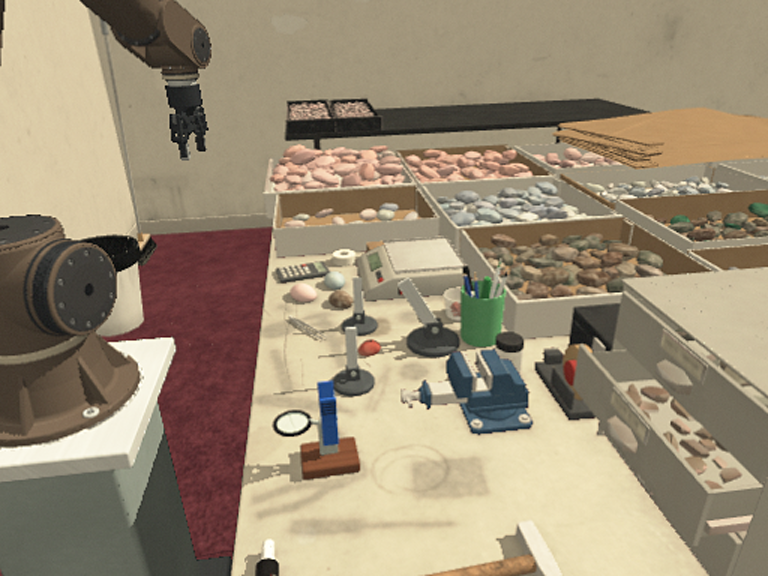

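Three things look like the stand. In top-view raw pixels they are a large foot at (248,150), a small one at (220,195) and a small one at (284,203). The large foot is the biggest, and its arm leans over the red stone at (251,191), so that is the one meant. I'll confirm it in an enlarged crop.

```bash
python3 - <<'E'
from h import *
t=cv2.imread("pics/top0_raw.png"); s=cv2.imread("pics/side0_raw.png")
def c(im,x,y): return cv2.resize(im[y:y+75,x:x+100],(400,300),interpolation=cv2.INTER_CUBIC)
cv2.imwrite("pics/mos.png",np.vstack([np.hstack([c(t,205,130),c(t,300,190)]),np.hstack([c(s,240,175),c(s,165,245)])]))
for n,u,v,z in [("foot",248,150,.016),("s1",220,195,.01),("s2",284,203,.01),("red",251,191,.012)]: print(n,plane("top",u,v,z))
E
```

```text
foot [0.62270746 0.04541562 0.016     ]
s1 [0.49712056 0.12651136 0.01      ]
s2 [ 0.47158643 -0.05379537  0.01      ]
red [0.50691777 0.0388056  0.012     ]
```

View pics/mos.png

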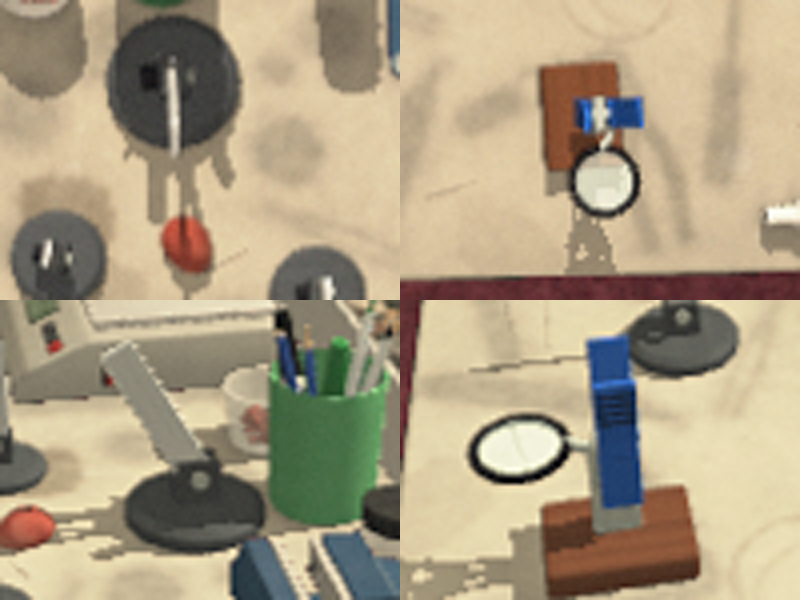

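Mosaic, top left: the large foot at (174,82), its arm running down to (175,155), and the red stone at (187,243), so this is the stand meant. Bottom left: the arm's end runs (105,352) to (137,344). Right: the clip's blue handles, the lens at (604,181) in the top view and (520,448) in the side view, and the block.

```bash
python3 - <<'E'
from h import *
np.set_printoptions(precision=4,suppress=True)
T=lambda x,y,q:(q[0]+x/4-.375,q[1]+y/4-.375)
ts=lambda x,y:T(x,y,(205,130)); tm=lambda x,y:T(x-400,y,(300,190)); ss=lambda x,y:T(x,y-300,(240,175)); sm=lambda x,y:T(x-400,y-300,(165,245))
print("lens",*tri(tm(604,181),sm(520,448)))
print("h-y",*tri(tm(643,113),sm(616,380)),"h+y",*tri(tm(577,113),sm(609,340)))
for n,p in [("c1",(541,66)),("c2",(615,60)),("c3",(547,170))]: print(n,plane("top",*tm(*p),.016))
f=plane("top",*ts(174,82),.016); print("foot",f, "foot side",plane("side",*ss(195,503),.016))
e,err=tri(ts(175,156),ss(121,348)); print("end",e,err)
h=np.array([f[0],f[1],.035]); v=e-h; print(np.linalg.norm(v), "lean",np.arctan2(np.hypot(v[0],v[1]),v[2]),"yaw",np.arctan2(-v[1],-v[0]))
E
```

```text
lens [ 0.3823 -0.2277  0.0752] 0.001057822137535415
h-y [ 0.4291 -0.2446  0.1212] 0.002357225872457541 h+y [ 0.4286 -0.2026  0.114 ] 8.751485018180814e-05
c1 [ 0.4602 -0.197   0.016 ]
c2 [ 0.4635 -0.2499  0.016 ]
c3 [ 0.3869 -0.1998  0.016 ]
foot [0.6223 0.0451 0.016 ] foot side [0.6236 0.0406 0.016 ]
end [0.5669 0.0431 0.1329] 0.015153422801234757
0.11251989297198815 lean 0.5152786008815754 yaw 0.03596071602785187
```

>>> apply_moves:
  commands: [-0.031,-0.0225,0,0,-0.031,-0.0225,0,0,-0.031,-0.0225,0,0,-0.031,-0.0225,0,0,-0.031,-0.0225,0,0,-0.031,-0.0225,0,0,-0.031,-0.0225,0,0,-0.031,-0.0225,0,0,-0.031,-0.0225,0,0,-0.031,-0.0225,0,0,-0.031,-0.0225,0,0,-0.031,-0.0225,0,0,0,0,0,0.12,0,0,0,0.12,0,0,0,0.12,0,0,0,0.12,0,0,0,0.12,0,0,0,0.12,0,0,0,0.12,0,0,0,0.12]
  grip: -0.5

```text
time: 1.77
eef_pos: [0.4493, 0.2497, 0.2311]
tool_rot: [-3.141, -0.0, 1.921]
force: [0.0, -0.0, -0.3]
opening: 0.251
grip_force: 0.0
```

>>> apply_moves:
  commands: [0,0,0,0.12,0,0,0,0.12,0,0,0,0.12,0,0,0,0.12,0,0,0,0.12,0,0,0,0.12,0,0,0,0.12,0,0,0,0.12,0,0,0,0.12,0,0,0,0.12,0,0,0,0.12,0,0,0,0.12,0,0,0,0.12,0,0,0,0.12,0,0,0,0.12,0,0,0,0.12]

```text
time: 3.1
eef_pos: [0.4493, 0.2497, 0.2311]
tool_rot: [3.141, 0.0, 0.001]
force: [0.5, -0.5, -0.7]
opening: 0.251
grip_force: 0.0
```

```bash
python3 - <<'E'
from h import *
np.set_printoptions(precision=4,suppress=True)
s=get_state(); print(s["time"],s["eef_pos"],s["tool_rot"],s["opening"],s["qpos"])
for L in(.4,.5,.6):
  e=np.array([.6228-.11*np.sin(L),.0435-.03*.11*np.sin(L),.035+.11*np.cos(L)])
  for c in("top","side"): print(L,c,proj(c,e),e)
# side-view arm: grey mask
im=cv2.imread("pics/side0_raw.png")[180:225,258:300].astype(int)
g=(im.max(2)-im.min(2)<14)&(im.mean(2)>95)&(im.mean(2)<185)
for r in g[::2]: print(''.join('#' if x else '.' for x in r))
E
```

```text
3.1 [0.4493 0.2497 0.2311] [3.1415 0.0005 0.0009] 0.2505311820853488 [0.3787 0.3344 1.8271 0.0001 0.9805 1.9486]
0.4 top [248.9487 160.4759] [0.58   0.0422 0.1363]
0.4 side [272.0321 185.4478] [0.58   0.0422 0.1363]
0.5 top [249.1429 164.5152] [0.5701 0.0419 0.1315]
0.5 side [268.1877 187.525 ] [0.5701 0.0419 0.1315]
0.6 top [249.3299 168.356 ] [0.5607 0.0416 0.1258]
0.6 side [264.5597 189.9247] [0.5607 0.0416 0.1258]
..........................................
..........................................
..........................................
..........................................
..........................................
..........................................
..........................................
..........................................
..........................................
..........................................
..........................................
..........................................
..........................................
..........................................
..........................................
..........................................
..........................................
..........................................
..........................................
..........................................
..........................................
..........................................
..........................................
```

>>> apply_moves:
  commands: [0.00125,0.0395,0,0,0.00125,0.0395,0,0,0.00125,0.0395,0,0,0.00125,0.0395,0,0,0.00125,0.0395,0,0,0.00125,0.0395,0,0,0.00125,0.0395,0,0,0.00125,0.0395,0,0,0.00125,0.0395,0,0,0.00125,0.0395,0,0,0.00125,0.0395,0,0,0.00125,0.0395,0,0,0,0,0,-0.05,0,0,0.032,0,0,0,0.032,0,0,0,0.032,0,0,0,0.03,0,0,0,0.003,0]

```text
time: 4.6
eef_pos: [0.4658, -0.223, 0.098]
tool_rot: [-3.137, 0.006, 0.057]
force: [-0.8, 0.9, -0.2]
opening: 0.246
grip_force: 0.0
```

>>> apply_moves:
  commands: [-0.005,0,0,0,-0.005,0,0,0,-0.005,0,0,0,-0.004,0,0,0,-0.004,0,0,0,-0.004,0,0,0,-0.004,0,0,0]

```text
time: 5.18
eef_pos: [0.4365, -0.226, 0.1029]
tool_rot: [3.141, -0.001, 0.057]
force: [1.2, -0.9, 0.8]
opening: 0.251
grip_force: 0.4
```

```bash
python3 - <<'E'
from h import *
snap("side","s2"); snap("top","t2")
t=cv2.imread("pics/t2_raw.png"); s=cv2.imread("pics/s2_raw.png")
def c(im,x,y): return cv2.resize(im[y:y+75,x:x+100],(400,300),interpolation=cv2.INTER_CUBIC)
cv2.imwrite("pics/m2.png",np.hstack([c(t,300,190),c(s,165,245)]))
E
```

```text
(no output)
```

View pics/m2.png

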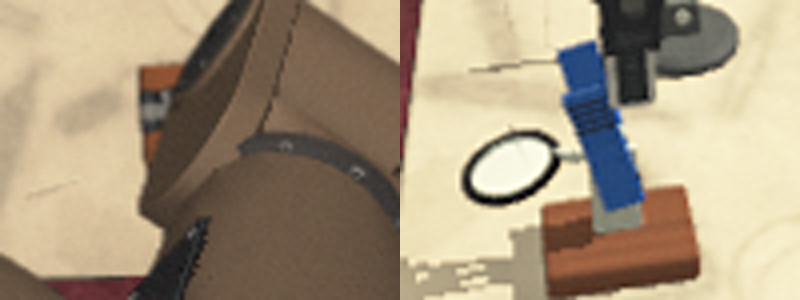

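Side crop: the clip now leans towards the lens at about 0.25 rad, with the handle top near (575,95) and the jaw end near (625,205). The method works, so I'll push further.

>>> apply_moves:
  commands: [-0.004,0,0,0,-0.004,0,0,0,-0.004,0,0,0,-0.004,0,0,0,0,0,0,0]

```text
time: 5.7
eef_pos: [0.4199, -0.2266, 0.1022]
tool_rot: [-3.141, 0.001, 0.057]
force: [1.0, -0.1, 0.7]
opening: 0.248
grip_force: 0.0
```

```bash
cat > ang.py <<'E'
from h import *
# lean from the outline edges of blue region in the side view, ray-cast onto vertical plane y=y0 (rotated by yaw)
def cast(u,v,p0,yaw):
    o,d=ray("side",u,v); n=np.array([-np.sin(yaw),np.cos(yaw),0]); P=o+d*(n@(p0-o))/(n@d)
    return P@np.array([np.cos(yaw),np.sin(yaw),0]),P[2]
def blue(im):
    i=im.astype(int); return (i[:,:,0]>90)&(i[:,:,0]-i[:,:,2]>60)
E
python3 - <<'E'
from ang import *
snap("side","s3",(165,245,265,320),6)
im=cv2.imread("pics/s3_raw.png"); b=blue(im); b[:,:190]=0;b[:,245:]=0;b[:245]=0;b[310:]=0
for r in range(250,302,2):
    c=np.where(b[r])[0]
    if len(c):
        L=cast(c[0]-.5,r,np.array([.428,-.24,.1]),.05);R=cast(c[-1]+.5,r,np.array([.428,-.24,.1]),.05)
        print(r,c[0],c[-1],np.round(L,4),np.round(R,4))
print(get_state()["eef_pos"])
# arm edges (mosaic readings)
for p in [(105,352),(165,465),(138,345),(208,455)]: print(np.round(cast(240+p[0]/4-.375,175+(p[1]-300)/4-.375,np.array([.6,.040,.1]),.03),4))
E
```

```text
258 203 203 [0.3901 0.1367] [0.3918 0.1364]
260 199 205 [0.3827 0.1335] [0.395  0.1316]
262 196 206 [0.377 0.13 ] [0.3964 0.1269]
264 197 206 [0.3784 0.1254] [0.3961 0.1226]
266 198 206 [0.3797 0.1208] [0.3958 0.1182]
268 200 206 [0.3829 0.1158] [0.3954 0.1138]
270 201 207 [0.3843 0.1111] [0.3968 0.109 ]
272 198 207 [0.3785 0.1075] [0.3965 0.1046]
274 197 215 [0.3764 0.1034] [0.4107 0.0976]
276 200 213 [0.3813 0.098 ] [0.4067 0.0937]
278 206 214 [0.3918 0.0916] [0.4082 0.0888]
280 207 218 [0.3933 0.0867] [0.4153 0.083 ]
282 205 217 [0.3892 0.0828] [0.4131 0.0787]
284 207 220 [0.3925 0.0775] [0.4184 0.073 ]
286 209 221 [0.3958 0.0722] [0.42  0.068]
288 211 223 [0.3992 0.0669] [0.4234 0.0626]
290 213 224 [0.4025 0.0615] [0.425  0.0575]
292 214 225 [0.4041 0.0565] [0.4267 0.0524]
294 215 222 [0.4056 0.0513] [0.4207 0.0486]
296 217 219 [0.409  0.0458] [0.4147 0.0448]
[ 0.42024098 -0.22670712  0.10219946]
[0.5646 0.1332]
[0.6038 0.0474]
[0.5857 0.1359]
[0.6327 0.0516]
```

View pics/s3.png

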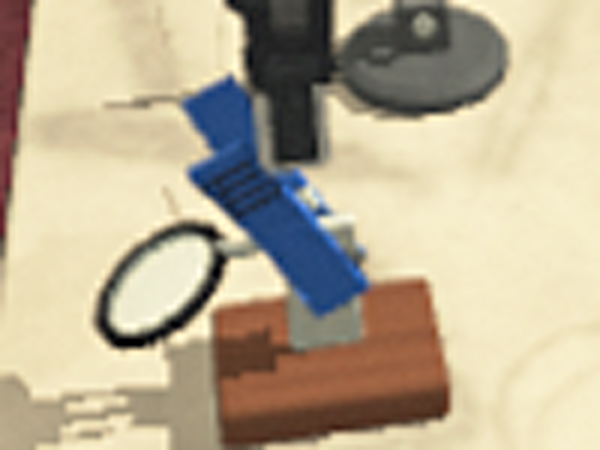

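Side crop: the clip leans about 0.49 rad and the arm about 0.47, so that is close enough. Jaws are still on the strip, and the lens is at (160,287). Next I grip the handles.

>>> apply_moves:
  commands: [0.006,0,0,0,0,0,-0.025,0,0,0,-0.025,0,0,0,-0.025,0]

```text
time: 6.08
eef_pos: [0.4271, -0.2263, 0.178]
tool_rot: [-3.141, 0.001, 0.057]
force: [-0.4, -0.0, 0.2]
opening: 0.249
grip_force: 0.0
```

>>> apply_moves:
  commands: [-0.012,-0.002,0,0,-0.012,0,0,0,0,0,0,0,0,0,0,0,0,0,0,0,0,0,0.025,0,0,0,0.025,0,0,0,0.025,0,0,0,0.02,0,0,0,0,0]
  grip: 1

```text
time: 6.92
eef_pos: [0.4018, -0.2249, 0.0789]
tool_rot: [-3.138, 0.004, 0.057]
force: [-0.3, 0.7, 0.1]
opening: 1.0
grip_force: 0.0
```

```bash
python3 - <<'E'
from h import *
s=get_state(); print(s["eef_pos"],s["tool_rot"],s["opening"],s["force"])
snap("side","s4",(165,235,265,310),6)
E
```

```text
[ 0.40177123 -0.2249463   0.0789182 ] [-3.13765593  0.00442776  0.05676798] 1.000374096945585 [-0.34496363  0.70322476  0.14800555]
```

View pics/s4.png

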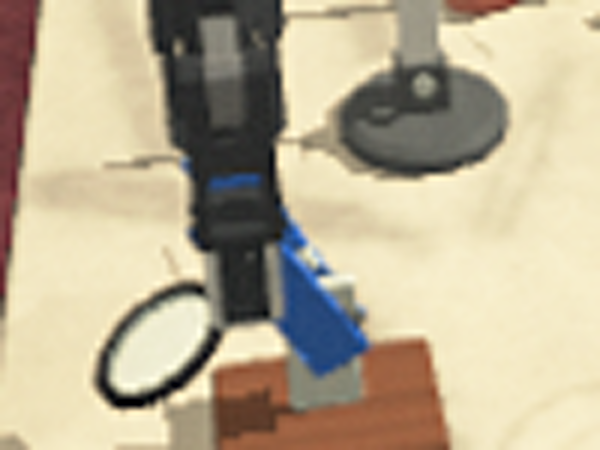

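The near finger at (245,250) covers the handle and the lean is unchanged. Now I close.

>>> apply_moves:
  commands: [0,0,0,0,0,0,0,0,0,0,0,0,0,0,0,0]
  grip: 0

```text
time: 7.3
eef_pos: [0.403, -0.226, 0.0832]
tool_rot: [3.141, -0.001, 0.057]
force: [-0.2, 0.4, 0.2]
opening: 0.502
grip_force: 0.0
```

>>> apply_moves:
  commands: [0,0,-0.0015,0,0,0,-0.0015,0,0,0,0,0,0,0,0,0,0,0,0,0]
  grip: -1

```text
time: 7.72
eef_pos: [0.4021, -0.2257, 0.0862]
tool_rot: [-3.142, 0.001, 0.057]
force: [-6.2, -1.5, 10.8]
opening: 0.209
grip_force: 62.6
```

>>> apply_moves:
  commands: [0,0,-0.01,0,0,0,-0.01,0,0,0,-0.02,0,0,0,-0.02,0,0,0,-0.03,0,0,0,-0.03,0,0,0,0,0]

```text
time: 8.3
eef_pos: [0.404, -0.2267, 0.2103]
tool_rot: [3.136, -0.006, 0.057]
force: [-0.3, 0.0, -0.2]
opening: 0.208
grip_force: 61.1
```

```bash
python3 - <<'E'
from h import *
s=get_state(); print(s["eef_pos"],s["tool_rot"],s["opening"],s["grip_force"],s["force"])
p=proj("side",s["eef_pos"]).astype(int); print(p)
x,y=p[0]-50,p[1]-35; print(x,y)
snap("side","s5",(x,y,x+100,y+75),6)
E
```

```text
[ 0.40403623 -0.22674054  0.21028195] [ 3.13648608 -0.00609344  0.05693017] 0.20809291424679668 61.14116549491882 [-0.29346633  0.03927566 -0.20918507]
[199 218]
149 183
```

View pics/s5.png

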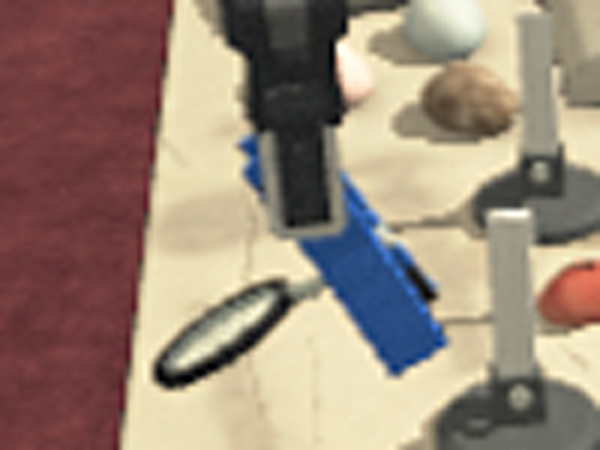

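Lifted free: the clip is held still leaning, with the lens at (222,333) and the jaw end from (392,376) to (447,342). I'll measure its lean and the offsets.

```bash
python3 - <<'E'
from ang import *
np.set_printoptions(precision=4,suppress=True)
s=get_state(); t=s["eef_pos"]; yaw=.057
ct=np.array([np.cos(yaw),np.sin(yaw)])@t[:2]
def rel(u,v,dy):
    n=np.array([-np.sin(yaw),np.cos(yaw),0]); a=cast(149+u/6-.4,183+v/6-.4,t+n*dy,yaw); return np.array([a[0]-ct,a[1]-t[2]])
bl=rel(392,376,-.014); br=rel(447,342,-.014); l1=rel(318,265,-.011); r1=rel(350,180,-.010)
lens=rel(222,333,0)
print("bl",bl,"br",br,"l1",l1,"r1",r1,"lens",lens)
ang=lambda a,b:np.arctan2(b[0]-a[0],a[1]-b[1])
print("lean L,R",ang(l1,bl),ang(r1,br),"bottom",np.arctan2(*(br-bl)[::-1]), np.linalg.norm(br-bl))
L=.5
for L in(.45,.5,.55):
  c,sn=np.cos(L),np.sin(L)
  f=lambda x,z:np.array([x*c-z*sn,x*sn+z*c])
  print(L,"pin est",(bl+br)/2-f(0,-.036),lens-f(-.046,0))
# blue mask edges from raw for lean
b=blue(cv2.imread("pics/s5_raw.png"));b[:,:149]=0;b[:,249:]=0;b[:200]=0;b[258:]=0
pl=[];pr=[]
for r in range(226,242):
    c=np.where(b[r])[0]
    if len(c): pl.append(rel((c[0]-.1-149)*6,(r+.4-183)*6,-.012)); pr.append(rel((c[-1]+.9-149)*6,(r+.4-183)*6,-.012))
for p in(pl,pr): p=np.array(p); print("fit lean",-np.polyfit(p[:,1],p[:,0],1)[0],len(p))
# arm from first picture: grey arm edges by Canny-like gradient
im=cv2.cvtColor(cv2.imread("pics/side0_raw.png"),cv2.COLOR_BGR2GRAY).astype(int)
for r in range(185,216,3): print(r,' '.join(map(str,im[r,262:296])))
E
```

```text
bl [ 0.0206 -0.048 ] br [ 0.0376 -0.0385] l1 [ 0.0023 -0.009 ] r1 [0.0136 0.017 ] lens [-0.0275 -0.0347]
lean L,R 0.43927613164274604 0.4066951068086804 bottom 0.5078032631994267 0.019394330426285362
0.45 pin est [ 0.0134 -0.0108] [ 0.014  -0.0147]
0.5 pin est [ 0.0118 -0.0117] [ 0.0129 -0.0127]
0.55 pin est [ 0.0103 -0.0126] [ 0.0118 -0.0107]
fit lean 0.49314565522198184 16
fit lean 0.29932609179267317 16
185 180 182 176 173 175 164 158 156 180 201 187 156 147 146 145 144 144 141 141 140 138 142 140 141 137 140 140 138 140 143 141 142 141 140
188 132 134 134 165 190 180 158 142 135 136 139 138 152 141 129 130 130 131 135 131 131 132 133 131 131 134 134 134 134 134 135 136 136 135
191 130 130 130 121 133 141 137 139 136 136 135 138 137 137 156 139 128 124 126 124 124 125 124 125 123 126 122 125 127 127 125 126 125 124
194 123 123 125 80 48 89 131 137 137 136 138 136 135 136 138 136 162 138 117 118 119 120 119 120 118 121 121 121 122 122 119 119 122 117
197 119 120 121 116 114 115 110 121 137 136 136 137 137 136 135 138 136 134 174 143 102 97 89 82 152 176 173 172 174 173 172 166 163 170
200 182 185 183 181 185 185 187 189 191 148 129 135 133 138 137 136 135 140 138 133 200 207 194 193 193 195 200 202 202 201 203 200 193 196
203 208 207 203 203 203 205 206 207 209 209 213 168 137 134 135 137 139 135 136 139 134 133 211 224 219 217 216 213 215 216 218 218 217 214
206 218 218 215 217 214 213 209 210 206 207 205 208 211 166 140 136 139 139 138 137 135 139 135 136 210 224 218 219 220 218 215 218 175 146
209 213 211 206 203 198 194 190 185 182 180 182 181 179 180 185 152 136 138 138 139 139 138 138 140 137 140 177 150 129 126 127 124 120 118
212 209 205 203 201 196 191 187 188 187 184 184 189 187 187 191 194 142 108 132 140 140 140 138 139 139 139 138 148 119 80 72 86 119 125
215 208 210 209 209 209 209 207 203 203 200 200 200 199 201 204 204 208 201 202 148 132 127 111 101 99 90 86 77 79 80 65 57 68 107
```

```bash
python3 - <<'E'
from ang import *
np.set_printoptions(precision=4,suppress=True)
p0=np.array([.6,.0395,.1]); Y=.03
L=np.array([cast(u-.5,r,p0,Y) for u,r in[(271.1,200),(273.2,203),(275.3,206),(277.3,209)]])
R=np.array([cast(u+.3,r,p0,Y) for u,r in[(276.2,191),(278.2,194),(280.3,197),(282,200),(284,203),(286,206)]])
a=-np.polyfit(L[:,1],L[:,0],1)[0],-np.polyfit(R[:,1],R[:,0],1)[0]
print("lean",np.arctan(a))
z=.09; xl=np.interp(z,L[::-1,1],L[::-1,0]);xr=np.interp(z,R[::-1,1],R[::-1,0])
print("edges at z=.09",xl,xr,"width*cos",(xr-xl)*np.cos(.47))
xm=(xl+xr)/2; print("axis at .035:",xm+.055*np.tan(.47),"end",xm-(.035+.11*np.cos(.47)-.09)*np.tan(.47), .035+.11*np.cos(.47))
for u,v in[(265.7,187.8),(272,184.8),(273.5,186)]: print(cast(u,v,p0,Y))
# top view arm rows
im=cv2.cvtColor(cv2.imread("pics/top0_raw.png"),cv2.COLOR_BGR2GRAY).astype(int)
for r in range(146,172,3): print(r,im[r,240:257])
for r,u in [(165,248.7)]: print(plane("top",u,r,.13))
E
```

```text
lean [0.5282 0.5149]
edges at z=.09 0.5807554175855667 0.6094283579819105 width*cos 0.025563884386694963
axis at .035: 0.6230300121267072 end 0.5732125207350096 0.1330725117014862
(np.float64(0.564046773152867), np.float64(0.13298948700812857))
(np.float64(0.580198446198744), np.float64(0.13967216554589162))
(np.float64(0.5840339939994466), np.float64(0.1359766191780128))
146 [44 32 39 37 44 59 64 98 92 71 64 58 64 70 63 59 65]
149 [ 37  27  27  24  39  65 113 202 206  99  61  78 107  99  61  65  63]
152 [ 50  37  41  46  44  73 111 176 209 125  58  54  50  64  63  62  62]
155 [ 66  64  63  62  65  58  82 168 216 155  59  59  63  60  64  67  62]
158 [ 67  65  64  65  64  64  79 157 220 159  63  66  65  61  61  63  63]
161 [ 65  65  63  65  61  62  76 149 222 185  65  64  64  61  63  58  58]
164 [ 67  59  63  64  62  61  59 118 189 157  65  62  58  56  60  56  54]
167 [134 133 130 122 121 112 107 136 186 163  93 115 114 127 128 131 127]
170 [200 168 135 131 132 135 133 134 133 133 130 128 130 133 133 150 189]
[0.569  0.0431 0.13  ]
```

>>> apply_moves:
  commands: [0.017,-0.033,-0.001,0,0.017,-0.033,-0.001,0,0.017,-0.033,-0.001,0,0.017,-0.033,-0.001,0,0.017,-0.033,-0.001,0,0.017,-0.033,-0.001,0,0.017,-0.033,0,0,0.017,-0.032,0,0,0,0,0,0.022,0,0,0,0]

```text
time: 9.18
eef_pos: [0.5233, 0.046, 0.2101]
tool_rot: [-3.141, 0.002, 0.037]
force: [-0.1, -1.1, 0.3]
opening: 0.208
grip_force: 61.1
```

```bash
python3 - <<'E'
from h import *
np.set_printoptions(precision=4,suppress=True)
s=get_state(); print(s["eef_pos"],s["tool_rot"],s["opening"],s["grip_force"],s["force"])
b=plane("top",247.55,149,.045); m=plane("top",248.0,158,.1);e=plane("top",248.2,166,.13); print(b,m,e)
snap("side","s6",(225,125,325,225),6)
snap("top","t6",(200,110,300,200),6)
E
```

```text
[0.5233 0.046  0.2101] [-3.1414  0.0016  0.0368] 0.2079697553325576 61.09933376312256 [-0.1479 -1.1411  0.3359]
[0.6217 0.0463 0.045 ] [0.5905 0.0449 0.1   ] [0.5664 0.0444 0.13  ]
```

View pics/s6.png

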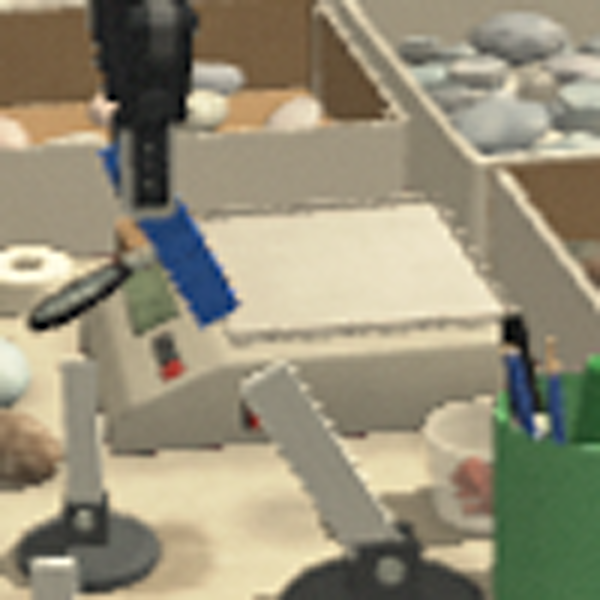

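Side crop: the clip axis at about 31° matches the arm's. The jaw end midpoint is (221,314) and the arm end (268,378), so the axes are within about 1–2 mm. Now I slide down along the arm.

>>> apply_moves:
  commands: [0.001,0.0015,0,0,0.005,0,0.0088,0,0.005,0,0.0088,0,0.005,0,0.0088,0,0.005,0,0.0088,0,0.005,0,0.0088,0,0,0,0,0]

```text
time: 9.87
eef_pos: [0.5498, 0.0438, 0.165]
tool_rot: [-3.141, 0.003, 0.035]
force: [0.1, 0.2, -0.4]
opening: 0.211
grip_force: 61.1
```

>>> apply_moves:
  commands: [0.002,0,0.0035,0,0.002,0,0.0035,0,0.001,0,0.0018,0,0,0,0,0]

```text
time: 10.2
eef_pos: [0.5546, 0.0442, 0.1583]
tool_rot: [-3.141, 0.0, 0.035]
force: [-0.6, -0.9, -0.8]
opening: 0.206
grip_force: 61.1
```

```bash
python3 - <<'E'
from h import *
np.set_printoptions(precision=4,suppress=True)
s=get_state(); print(s["eef_pos"],s["tool_rot"],s["force"],s["moment"])
snap("side","s7",(235,145,315,205),10)
E
```

```text
[0.5546 0.0442 0.1583] [-3.1415  0.0001  0.0349] [-0.619  -0.8506 -0.829 ] [ 0.0464 -0.0521 -0.0206]
```

View pics/s7.png

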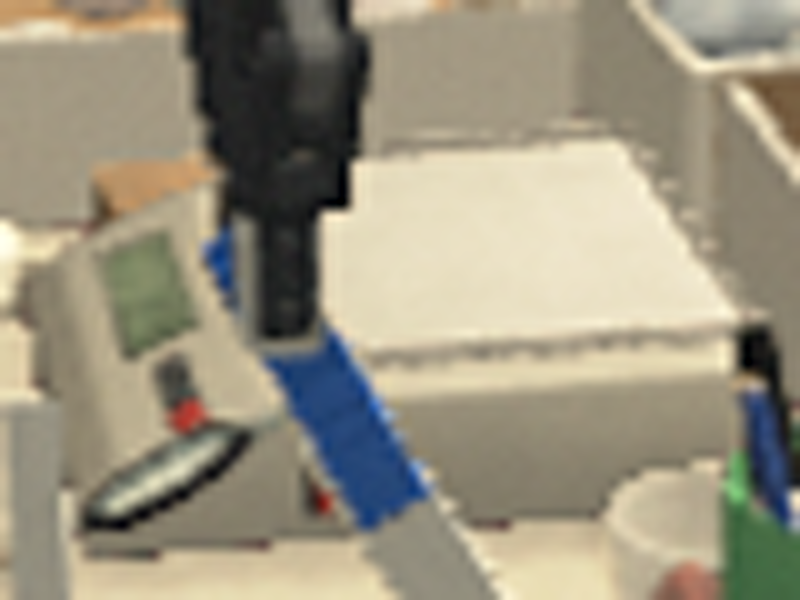

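The jaws straddle the arm in line: jaw end (362,530)–(430,490), arm edges (370,545) and (440,505). Allowing for parallax the clip is about 1.5 mm too far to +x, so I shift it and press on gently.

>>> apply_moves:
  commands: [-0.0013,0,-0.0007,0,0.001,0,0.0018,0,0.001,0,0.0018,0,0.001,0,0.0018,0,0,0,0,0]

```text
time: 10.67
eef_pos: [0.5563, 0.0441, 0.1535]
tool_rot: [-3.141, 0.0, 0.035]
force: [0.5, 0.2, -1.3]
opening: 0.209
grip_force: 61.1
```

>>> apply_moves:
  commands: [0.0005,0,0.0009,0,0.0005,0,0.0009,0,0,0,0,0]

```text
time: 10.92
eef_pos: [0.5573, 0.0442, 0.1519]
tool_rot: [-3.142, 0.0, 0.035]
force: [-0.6, 0.3, -0.3]
opening: 0.207
grip_force: 61.2
```

>>> apply_moves:
  commands: [0.0005,0,0.0009,0,0.0005,0,0.0009,0,0,0,0,0]

```text
time: 11.17
eef_pos: [0.5576, 0.0442, 0.1514]
tool_rot: [3.141, 0.001, 0.035]
force: [-8.8, -0.8, 15.6]
opening: 0.21
grip_force: 63.3
```

Contact: the 18 N reaction points exactly along the arm axis (about 0.51 rad), so it is home. Now I ease the handles open while keeping it pressed.

>>> apply_moves:
  commands: [0.0001,0,0.0003,0,0,0,0,0]
  grip: -0.5

```text
time: 11.33
eef_pos: [0.5579, 0.0442, 0.1506]
tool_rot: [-3.142, 0.0, 0.035]
force: [-5.7, -0.2, 10.3]
opening: 0.249
grip_force: 8.2
```

>>> apply_moves:
  commands: [0.0001,0,0.0003,0,0,0,0,0]
  grip: -0.42

```text
time: 11.5
eef_pos: [0.5581, 0.0442, 0.1501]
tool_rot: [3.142, 0.0, 0.035]
force: [-4.3, -0.4, 7.0]
opening: 0.293
grip_force: 7.4
```

>>> apply_moves:
  commands: [0.0001,0,0.0003,0,0,0,0,0]
  grip: -0.34

```text
time: 11.67
eef_pos: [0.5583, 0.0443, 0.1495]
tool_rot: [-3.141, 0.0, 0.035]
force: [-3.7, -1.5, 6.2]
opening: 0.33
grip_force: 6.7
```

>>> apply_moves:
  commands: [0.0002,0,0.0005,0,0,0,0,0]
  grip: -0.27

```text
time: 11.83
eef_pos: [0.5586, 0.0442, 0.1488]
tool_rot: [-3.142, 0.0, 0.035]
force: [-3.9, 0.2, 4.1]
opening: 0.365
grip_force: 6.4
```

>>> apply_moves:
  commands: [0.0002,0,0.0005,0,0,0,0,0]
  grip: -0.2

```text
time: 12.0
eef_pos: [0.5589, 0.0443, 0.1482]
tool_rot: [-3.141, 0.0, 0.035]
force: [-2.2, -0.2, 2.8]
opening: 0.398
grip_force: 5.3
```

>>> apply_moves:
  commands: [0.0002,0,0.0005,0,0,0,0,0]
  grip: -0.13

```text
time: 12.17
eef_pos: [0.5592, 0.0444, 0.1476]
tool_rot: [-3.141, -0.0, 0.035]
force: [-2.8, 1.2, 2.5]
opening: 0.435
grip_force: 4.4
```

>>> apply_moves:
  commands: [0.0002,0,0.0005,0,0,0,0,0]
  grip: -0.06

```text
time: 12.33
eef_pos: [0.5595, 0.0443, 0.1471]
tool_rot: [-3.141, -0.0, 0.035]
force: [-0.1, 0.9, -0.3]
opening: 0.474
grip_force: 0.5
```

>>> apply_moves:
  commands: [0.0002,0,0.0005,0,0,0,0,0]
  grip: 0.02

```text
time: 12.5
eef_pos: [0.5596, 0.0442, 0.1466]
tool_rot: [-3.142, -0.0, 0.035]
force: [0.2, 0.8, 0.4]
opening: 0.51
grip_force: 0.2
```

>>> apply_moves:
  commands: [0,0,0,0,0,0,0,0,0,0,0,0,0,0,0,0]
  grip: 0.8

```text
time: 12.83
eef_pos: [0.5596, 0.0442, 0.1468]
tool_rot: [-3.142, -0.0, 0.035]
force: [-0.1, -0.1, 0.4]
opening: 0.899
grip_force: 0.0
```

>>> apply_moves:
  commands: [0,0,-0.02,0,0,0,-0.03,0,0,0,-0.03,0,0,0,-0.03,0,-0.03,0,-0.03,0,-0.03,0,-0.03,0,0,0,0,0,0,0,0,0]

```text
time: 13.5
eef_pos: [0.5002, 0.0422, 0.3177]
tool_rot: [3.141, -0.004, 0.035]
force: [-0.2, -0.2, 0.1]
opening: 0.899
grip_force: 0.0
```

```bash
python3 - <<'E'
from h import *
snap("side","s8"); snap("top","t8")
t=cv2.imread("pics/t8_raw.png"); s=cv2.imread("pics/s8_raw.png")
c=lambda im,x,y: cv2.resize(im[y:y+100,x:x+66],(396,600),interpolation=cv2.INTER_CUBIC)
cv2.imwrite("pics/m8.png",np.hstack([c(t,216,110),c(s,245,140)]))
E
```

```text
(no output)
```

View pics/m8.png

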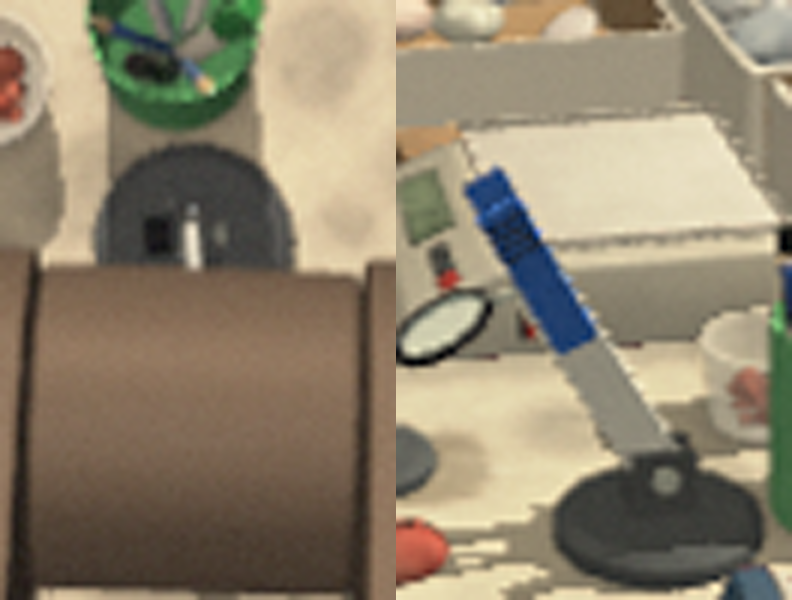

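Side crop: the clip sits in line and centred on the arm. The jaw end is (560,355)–(597,330), the lens (445,325) is on the red stone's side, and the robot is clear. One numeric check that it is home and that the arm and stones haven't moved.

```bash
python3 - <<'E'
from ang import *
np.set_printoptions(precision=4,suppress=True)
u,v=245+(578-396)/6-.4,140+342/6-.4
for y in(.034,.037): print("jaw end mid",cast(u,v,np.array([.6,y,.1]),.03))
for L in(.48,.5,.52): print(L,"expected home",.623+.001-.078*np.sin(L),.035+.078*np.cos(L))
# lean of clip, arm from new image
im=cv2.imread("pics/s8_raw.png"); b=blue(im); b[:,:255]=0;b[:,290:]=0;b[:180]=0;b[199:]=0
P=[];Q=[]
for r in range(182,195):
    c=np.where(b[r])[0]
    P.append(cast(c[0]-.5,r,np.array([.6,.035,.1]),.03));Q.append(cast(c[-1]+.5,r,np.array([.6,.035,.1]),.03))
P=np.array(P);Q=np.array(Q)
for r in(P[:,],Q[:9]): print("clip lean",np.arctan(-np.polyfit(r[:,1],r[:,0],1)[0]))
a=cv2.imread("pics/side0_raw.png").astype(int); d=np.abs(a-im).max(2)
print("arm region diff",d[200:216,262:300].max(), "red",d[222:242,235:258].max(), np.argwhere(d[200:216,262:300]>40).shape)
def red(i): m=(i[:,:,2].astype(int)-i[:,:,1]>70)&(i[:,:,2]>120); m[:222]=0;m[245:]=0;m[:,:230]=0;m[:,262:]=0; return np.argwhere(m).mean(0)
print(red(a.astype(np.uint8)),red(im))
E
```

```text
jaw end mid (np.float64(0.5865319877281936), np.float64(0.10863788349239673))
jaw end mid (np.float64(0.5871864246715393), np.float64(0.10711142843700988))
0.48 expected home 0.5879812243077643 0.10418560397678417
0.5 expected home 0.5866048079888722 0.10345143982744907
0.52 expected home 0.5852433492481885 0.10268989601485669
clip lean 0.32790147712877177
clip lean 0.46180627887005793
arm region diff 6 red 6 (0, 2)
[230.8133 246.9467] [230.8649 246.9189]
```

```bash
python3 -c "
from workcell import *
print(close_job())"
```

```text
the job is handed in; nothing more can be done
None
```

The magnifier is clipped onto the leaning arm's top end, pressed home and in line with it as far as the camera shows (to 1–2 mm), lens on the red stone's side; the arm and red stone have not moved, the robot is clear, and the job is handed in.

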